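Clip one supply case onto the other

TASK

Two identical lidded supply cases stand side by side on the table: stack the one whose carrying handle is raised on top of the one whose handle is folded flat, same way round, and clip it on. With its far edge tipped down, feel its two far toes into the far recesses of the lower lid and hook them under the lips, then rock it down and press its near edge until the orange spring catch has snapped shut over its tab and all four feet are home. Keep it the right way up, do not slam or force it (a firm hand push is enough), do not shove the lower case across the table, and leave the mug, bottle, stamp and tape measure where they are.

Things in the scene. Friction and masses are not known exactly. Their poses are not given: they have to be found in the camera images.
- upper_handle (a point): Centre of the raised black handle of the case to move. Bar 66 mm long (y) x 12 thick (x) x 18 high, centre 31 above the lid, 119 above the soles, 50 clear between its posts. It pivots about its y axis 37 below this point with 0.07 rad of free play each way; the case is packed unevenly, so lifted it hangs tipped anywhere within that play. z up along the handle, x to the case's far side.
- upper_case: Case to move: grey, blue lid, 180 x 140 x 88 mm, 0.67 kg. Origin: centre of its underside, at the soles; x to its far (toe) side, -x to its catch. Feet 16 high, tapered: far ones at y = +-48, 20 wide, column x = 62 to 76, 5 mm thick toe at the sole reaching x = 84; near ones rubber, round, 20 across, at x = -68, y = +-48. Near tab 36 wide, x = -86 to -91.5, z = 18 to 24.
- upper_press (a point): Point on the moved case's lid, 65 mm from its middle toward the near side, between handle and catch: free flat area about 60 x 70 mm where its near edge can be pressed down. 88 mm above its soles. Axes as upper_case.
- lower_case: The case that stays below: same model, heavy (2.4 kg), loose, handle folded flat into its lid. Origin: centre of its underside, on the table; z up, x to its far (lip) side, -x to its near (catch) side. Lid top z = 88 mm. Four recesses with black floors at z = 76, each 23 wide, at y = +-48; near ones x = -79.5 to -56.5. Seated, upper_case is here at 0, 0, 76 mm, axes parallel.
- lower_lip (a point): Midway between the lower lid's two far recesses, at x = 77.5, z = 76 mm of lower_case, axes alike. Each (y = +-48) is open from 28.5 mm before this point up to it, then runs on 8 mm to a wall under a lip, 7.5 mm clear height. Toes go in with the case 10 to 12 mm too near, far edge tipped down 0.08 to 0.25 rad; feel them drop in, then slide under to the wall. Seated play is 1.5 mm each way.
- catch (a joint): Orange spring catch, 40 mm wide, mid near side of the lower case, x = -99 to -87; 0 = at rest, grows as its top swings outward. Nose at z = 101 to 112 mm, sloped on top, flat below. The coming tab wedges it out about 0.1 rad; it springs back to 0 over the tab. The case's weight alone leaves the near edge propped some 9 mm high (0.05 rad) until pressed there with 8 to 20 N.
- coffee_mug: White coffee mug, 95 mm high. Origin: centre of its foot. Bystander.
- bottle: Small brown dropper bottle, 33 mm wide, 102 mm high. Origin: centre of its foot. Bystander.
- stamp: Rubber stamp with wooden grip, 50 mm wide, 73 mm high. Origin: centre of its foot. Bystander.
- tape_measure: Yellow tape measure, 70 x 35 x 60 mm. Origin: centre of its underside. Bystander.

How it is judged:
At the end, for the whole second after the job is handed in: The handled case sits on the lower one, same way round, centred to 3.5 mm, at full depth to 3 mm, lids parallel to 0.022 rad, sides to 0.045 rad, the catch within 0.04 rad of closed; the lower case flat on the table; all at rest and released (x of upper_case in the frame of lower_case between -0.0035 and 0.0035 m and y of upper_case in the frame of lower_case between -0.0035 and 0.0035 m and z of upper_case in the frame of lower_case between 0.0735 and 0.079 m and angle between the z axis of upper_case and the z axis of lower_case, either way round below 0.022 rad and angle between the x axis of upper_case and the x axis of lower_case, either way round below 0.045 rad and value of joint catch below 0.04 rad and angle between lower_case's own z axis and vertical below 0.03 rad and linear speed of lower_case below 0.02 m/s and angular speed of lower_case below 0.1 rad/s); the robot touches nothing.
It fails at once if a bystander (mug, bottle, stamp or tape measure) is moved by more than 30 mm (distance of any of coffee_mug, bottle, stamp, tape_measure from where it was at the start of the episode above 0.03 m).
It fails at once if the lower case is shoved more than 40 mm from where it stood (distance of lower_case from where it was at the start of the episode above 0.04 m).
It fails at once if the moved case is tipped by more than 0.6 rad (angle between upper_case's own z axis and vertical above 0.6 rad).
It fails at once if the cases are slammed or forced together with more than 60 N (contact force between upper_case and lower_case above 60 N).
It also fails if it takes over 58 s, if anything falls off the work surface, if the arm or the gripper's body presses on something with over 40 N, if the wrist force passes 120 N, or if a joint passes its speed limit or range.

ROBOT

A 6-joint arm with a two-finger parallel gripper is mounted at the origin on a cart in front of the work surface, level with it; the furniture and walls round the work are solid. World frame = base frame: x ahead of the robot, y to its left, z up, the work surface at z = 0. Lengths are in m, angles in rad, forces in N, time in s.
With the tool pointing down it reaches from about 0.35 to 1 m from the base axis. Payload 7.1 kg.
Tool frame: the origin (TCP) lies on the mounting face of the last link; the fingertips stand 173 mm ahead of it and the grasp point (between the pads) lies 155 mm ahead of it; z points along the fingers, y is the line along which they close (so a half turn about z gives the same grasp; the last joint's range is limited). The gripper opens to 85 mm and grips with 20 to 120 N. Pads are 22 mm wide; open, the fingers measure 114 mm over their backs; the gripper's body (76 mm by 85 mm) begins 54 mm behind the grasp point. The pads swing forward as they close: fully open they stand 13 mm farther back than shut.
Start: joints at [-1.264, 0.423, 1.63, -0, 1.089, -0.019], TCP at [0.2, -0.592, 0.405] pointing down, gripper open.
Joint ranges: [-3, 3], [-0.9, 2.11], [0.09, 2.58], [-1.31, 4.45], [0.11, 2.69], [-2.54, 2.54]. Speed limits (rad/s): [2.39, 2.39, 3.01, 3.14, 3.14, 3.14].

INTERFACE

Orientations are given as a unit quaternion [w, x, y, z].
In Python, from station import robot gives the robot as it stands. The module is installed in compiled form; this text tells all that it offers.
- The arm moves only by the tool drive_tool, never from a script. Its argument "commands" is a list of rows, each an object of numbers: "rx", "ry", "rz": the turn, a rotation vector about the tool's x, y, z in units of 0.1 rad (1.0 is 0.1 rad); "dx", "dy", "dz": the shift along the tool's x, y, z in units of 30 cm (1.0 is 30 cm); "hand": the opening, from 0 (shut) to 1 (fully open). In form: [{"rx": .., "ry": .., "rz": .., "dx": .., "dy": .., "dz": .., "hand": ..}, ...]. A call has 1 to 5 rows; each row shifts and turns the commanded pose from where the row before left it, along the tool's axes as they then stand; what a row does not reach is not made up. A row lasts 1/10 s, in which the tool goes at most 50 mm and 8.59 degrees, less where a joint would pass 70% of its speed; a pose out of reach is approached as far as the arm can. A call with a number of a shift or a turn outside -1 to 1 is refused whole. A call with a gripper value outside its range is refused whole. The fingers move at their own pace and stop on an object; the grip force is fixed at half the most. Time passes only in rows, so rows that do not move let the fingers close. It gives the time, the measured TCP pose, the force, the opening and the grip force at its end, in the units of the state.
- robot.state(): the state, without advancing time (a new reading comes with each control period).
- robot.capture(name): name is "scene" or "top" or "wrist"; returns the picture (384x512x3 uint8, red, green, blue); there is no depth.
- robot.get_calibration(name): a dict with "K" (3x3 intrinsics, pixels), "dist_coeffs" ([k1, k2, p1, p2, k3] as OpenCV has them; the pictures are not rectified), "R" (3x3) and "t" (3): a world point X has camera coordinates R X + t; the wrist camera has in their place "T_tool_cam" (4x4, takes a point from camera to tool coordinates, whose origin is the TCP and whose axes are the flange's). Camera axes: x right, y down, z forward; pixel columns grow to the right and rows downward; lengths in m; the calibration is good to about 2 mm. A picture is of the moment at which its call begins: read the wrist's pose just before it. get_calibration takes no time and is no camera call.
- robot.close_job(): hands the job in; it is judged then, once.
Trained networks look in the newest picture that a camera, given by its name, has taken for a name from the list of things; names that differ only in an ending like _2 or _b are one class to them, and where a whole thing is asked for, a point or a joint stands for the part that bears it (a point fixed in the world has none). Each returns a list of dicts, best first, with "p" (0 to 1); they miss things now and then, are a little off and sometimes report something else, mostly with a low value. They report only what shows in the picture. A call takes as long as a camera call.
- robot.spot_in(target, camera): "centre" ([x, y, z] in m, in the coordinates of the camera as it stood for that picture, good to about 4 mm: the middle of the surface that is visible of it).
- robot.mark_of(target, camera): "centre" ([x, y, z] in m, in the coordinates of the camera as it stood for that picture, good to about 4 mm: a listed point, or the origin of a listed thing).
The state is a dict: "t": time; "q": joint angles; "joint_vel": joint speeds; "joint_torque": joint torques, N m; "position": TCP position; "orientation": TCP orientation; "ft_force": force on the tool from outside, world axes, zero at the start; "moment": the same for the moment, N m; "finger_gap": finger opening in m; "grasp_force": force on a finger pad.
Only numpy, scipy, OpenCV 4.12 (cv2) and the standard library are available. Lean on these libraries where they do the work, as an engineer would, in place of code of your own. Each camera call takes 0.05 s, during which the arm holds its last target. There are 200 camera calls.

## Working session

There is one attempt and no reset: what is moved stays moved. The work goes in short steps, Python scripts to look and compute and a tool call to move; the robot and the scene stay as the last step left them, time stands still between calls to the robot, and variables do not carry over. Pictures are saved under pics/ and viewed, at most 10 in all, crops included, and the job is handed in when it is done.

Besides the shell and the picture viewer there is one more tool, called after "Request:" by a JSON object that holds its "op" and its "data". drive_tool: Moves the arm, as the interface text tells. Its arguments: {"type":"object","properties":{"commands":{"type":"array"}},"required":["commands"]}

```bash
mkdir -p pics
cat > h.py <<'E'
import numpy as np, cv2
from station import robot
from scipy.spatial.transform import Rotation as Ro
def st():
    s=robot.state(); return s
def Rq(q): return Ro.from_quat([q[1],q[2],q[3],q[0]])
def toworld(cam,c,s=None):
    k=robot.get_calibration(cam)
    if cam=='wrist':
        T=np.array(k['T_tool_cam']); p=T[:3,:3]@np.array(c)+T[:3,3]
        return Rq(s['orientation']).apply(p)+np.array(s['position'])
    return np.array(k['R']).T@(np.array(c)-np.array(k['t']))
def find(names,cam,fn='mark_of'):
    s=robot.state(); im=robot.capture(cam); out={}
    for n in names:
        for d in getattr(robot,fn)(n,cam)[:3]:
            print(cam,n,round(d['p'],2),np.round(toworld(cam,d['centre'],s),4))
    return im
def save(im,name): cv2.imwrite('pics/'+name,im[:,:,::-1])
E
python3 - <<'E'
from h import *
s=robot.state(); print({k:np.round(v,3) for k,v in s.items()})
L=['upper_handle','upper_case','upper_press','lower_case','lower_lip','coffee_mug','bottle','stamp','tape_measure']
a=find(L,'top'); b=find(L,'scene')
save(np.hstack([cv2.resize(a,(400,300)),cv2.resize(b,(400,300))]),'a.png'); save(a,'top.png')
E
```

```text
{'t': np.float64(0.0), 'q': array([-1.264,  0.424,  1.631,  0.   ,  1.089, -0.019]), 'joint_vel': array([ 0.001,  0.001,  0.002,  0.001, -0.   ,  0.   ]), 'joint_torque': array([ 2.0000e-03, -5.5738e+01, -2.8174e+01,  0.0000e+00,  7.0000e-03,
        0.0000e+00]), 'position': array([ 0.2  , -0.592,  0.404]), 'orientation': array([-0.001,  0.987,  0.162, -0.   ]), 'ft_force': array([ 0.479, -0.358,  0.016]), 'moment': array([-0.023,  0.021,  0.013]), 'grasp_force': np.float64(0.0), 'finger_gap': np.float64(0.085)}
top upper_handle 0.45 [ 0.4861 -0.1869  0.118 ]
top upper_case 0.8 [ 0.4853 -0.1857  0.0027]
top upper_press 0.6 [ 0.4243 -0.1891  0.0874]
top lower_case 0.78 [ 0.5491  0.1745 -0.0031]
top lower_lip 0.65 [0.6137 0.1533 0.0755]
top lower_lip 0.47 [5.986e-01 4.457e-01 2.000e-04]
top coffee_mug 0.89 [ 6.002e-01  4.445e-01 -4.000e-04]
top coffee_mug 0.37 [ 0.733   0.0539 -0.0011]
top bottle 0.68 [ 0.7384  0.1427 -0.0009]
top stamp 0.72 [7.337e-01 5.490e-02 2.000e-04]
top tape_measure 0.66 [ 0.7399 -0.123  -0.0015]
scene upper_handle 0.6 [ 0.4808 -0.1919  0.122 ]
scene upper_case 0.96 [ 0.4817 -0.1887  0.0006]
scene upper_press 0.88 [ 0.4212 -0.1868  0.0857]
scene upper_press 0.22 [ 0.6012  0.4376 -0.0015]
scene lower_case 0.89 [ 0.5437  0.1711 -0.003 ]
scene lower_case 0.24 [ 0.4229 -0.1899  0.0867]
scene lower_lip 0.68 [0.6162 0.1539 0.0725]
scene coffee_mug 0.79 [ 6.013e-01  4.389e-01 -1.000e-04]
scene bottle 0.71 [7.405e-01 1.413e-01 7.000e-04]
scene stamp 0.7 [0.7285 0.0443 0.0016]
scene stamp 0.23 [0.6135 0.1517 0.0748]
scene tape_measure 0.85 [ 0.7422 -0.1289  0.0023]
```

View pics/a.png

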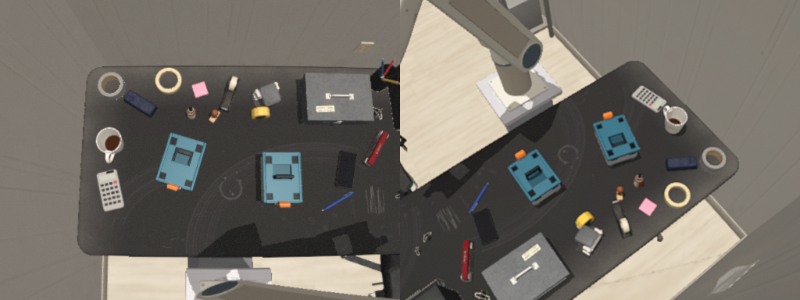

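View pics/top.png

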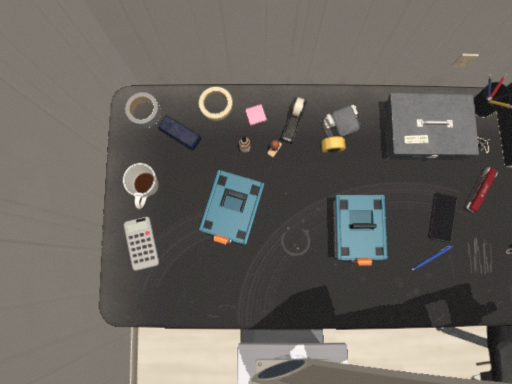

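Request:
{"op": "drive_tool", "data": {"commands": [{"rz":-1,"dx":0.134},{"rz":-1,"dx":0.134},{"rz":-1,"dx":0.134},{"rz":-1,"dx":0.134},{"rz":-1,"dx":0.134}]}}

```text
validation failed for argument at $.co...
```

Request:
{"op": "drive_tool", "data": {"commands": [{"rz":-1,"dx":0.134},{"rz":-1,"dx":0.134},{"rz":-1,"dx":0.134},{"rz":-1,"dx":0.134},{"rz":-1,"dx":0.134}]}}

```text
validation failed for argument at $.co...
```

Request:
{"op": "drive_tool", "data": {"commands": [{"rz":-1,"dx":0.134},{"rz":-1,"dx":0.134},{"rz":-0.6,"dx":0.134},{},{}]}}

```text
validation failed for argument at $.co...
```

Run:
```python
from h import *
s=robot.state(); print(s['t'],np.round(s['q'],3),np.round(s['position'],4),Rq(s['orientation']).as_matrix().round(3).tolist())
k=robot.get_calibration('wrist'); print(k)
im=find(['upper_handle','upper_case','upper_press','catch'],'wrist'); save(im,'w1.png')
```

```text
1.0 [-1.264  0.423  1.63  -0.     1.089 -0.019] [ 0.2001 -0.5921  0.4047] [[0.947, 0.32, 0.0], [0.32, -0.947, -0.0], [-0.0, 0.0, -1.0]]
{'K': array([[279.80322919,   0.        , 253.83195637],
       [  0.        , 279.80322919, 193.10007471],
       [  0.        ,   0.        ,   1.        ]]), 'dist_coeffs': array([-0.05823754,  0.        ,  0.        ,  0.        ,  0.        ]), 'T_tool_cam': array([[ 7.30919633e-04, -9.44776551e-01, -3.27714410e-01,
         8.38322775e-02],
       [ 9.99999218e-01,  3.58101399e-04,  1.19797374e-03,
        -4.85768340e-04],
       [-1.01446251e-03, -3.27715029e-01,  9.44776074e-01,
         2.97113853e-02],
       [ 0.00000000e+00,  0.00000000e+00,  0.00000000e+00,
         1.00000000e+00]])}Traceback (most recent call last):
  File "<stdin>", line 4, in <module>
  File "h.py", line 16, in find
    for d in getattr(robot,fn)(n,cam)[:3]:
             ~~~~~~~~~~~~~~~~~^^^^^^^
ValueError: it knows: bottle, coffee_mug, lower_case, lower_lip, stamp, tape_measure, upper_case, upper_handle, upper_press
```

Request:
{"op": "drive_tool", "data": {"commands": [{"rx":0,"ry":0,"rz":-1,"dx":0.134,"dy":0,"dz":0,"hand":1},{"rx":0,"ry":0,"rz":-1,"dx":0.134,"dy":0,"dz":0,"hand":1},{"rx":0,"ry":0,"rz":-1,"dx":0.134,"dy":0,"dz":0,"hand":1},{"rx":0,"ry":0,"rz":-1,"dx":0.134,"dy":0,"dz":0,"hand":1},{"rx":0,"ry":0,"rz":-1,"dx":0.134,"dy":0,"dz":0,"hand":1}]}}

```text
t: 1.7
position: [0.3736, -0.4915, 0.4048]
orientation: [0.0, 0.915, 0.403, 0.0]
ft_force: [-0.4, -0.3, -0.2]
finger_gap: 0.0854
grasp_force: 0.0
```

Request:
{"op": "drive_tool", "data": {"commands": [{"rx":0,"ry":0,"rz":-1,"dx":0.134,"dy":0,"dz":0,"hand":1},{"rx":0,"ry":0,"rz":-1,"dx":0.134,"dy":0,"dz":0,"hand":1},{"rx":0,"ry":0,"rz":-1,"dx":0.134,"dy":0,"dz":0,"hand":1},{"rx":0,"ry":0,"rz":-1,"dx":0.134,"dy":0,"dz":0,"hand":1},{"rx":0,"ry":0,"rz":-1,"dx":0.134,"dy":0,"dz":0,"hand":1}]}}

```text
t: 2.2
position: [0.4762, -0.3207, 0.4048]
orientation: [0.0, 0.787, 0.617, 0.0]
ft_force: [0.6, -1.2, 0.4]
finger_gap: 0.0855
grasp_force: 0.0
```

Request:
{"op": "drive_tool", "data": {"commands": [{"rx":0,"ry":0,"rz":-1,"dx":0.134,"dy":0,"dz":0,"hand":1},{"rx":0,"ry":0,"rz":-1,"dx":0.134,"dy":0,"dz":0,"hand":1},{"rx":0,"ry":0,"rz":-0.6,"dx":0.134,"dy":0,"dz":0,"hand":1},{"rx":0,"ry":0,"rz":0,"dx":0,"dy":0,"dz":0,"hand":1}]}}

```text
t: 2.6
position: [0.4926, -0.1994, 0.4047]
orientation: [-0.001, 0.7, 0.714, 0.0]
ft_force: [-0.2, -0.2, -1.1]
finger_gap: 0.0856
grasp_force: 0.0
```

Run:
```python
from h import *
s=robot.state(); print(s['t'],np.round(s['q'],3),np.round(s['position'],4),Rq(s['orientation']).as_matrix().round(3).tolist())
im=find(['upper_handle','upper_case','upper_press'],'wrist'); save(im,'w1.png')
np.savez('w1.npz',im=im,p=s['position'],q=s['orientation'])
print(robot.state()['t'])
```

```text
2.6 [-4.070e-01  2.870e-01  1.836e+00  1.000e-03  1.020e+00 -4.280e-01] [ 0.4926 -0.1994  0.4047] [[-0.02, 1.0, -0.001], [1.0, 0.02, 0.001], [0.001, -0.001, -1.0]]
wrist upper_handle 0.64 [ 0.4809 -0.1885  0.1218]
wrist upper_case 0.7 [ 0.4828 -0.19    0.0022]
wrist upper_press 0.66 [ 0.4191 -0.1894  0.0902]
2.8
```

View pics/w1.png

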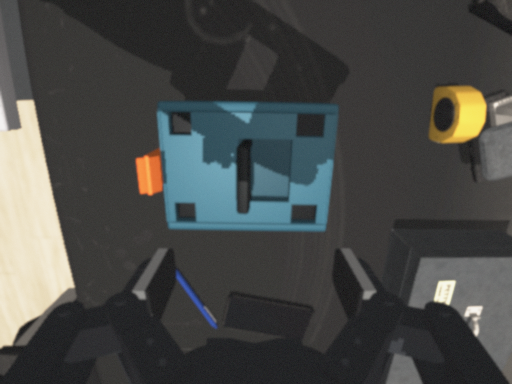

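Request:
{"op": "drive_tool", "data": {"commands": [{"rx":0,"ry":0,"rz":0,"dx":0.15,"dy":0.025,"dz":0,"hand":1},{"rx":0,"ry":0,"rz":0,"dx":0.15,"dy":0.025,"dz":0,"hand":1},{"rx":0,"ry":0,"rz":0,"dx":0.15,"dy":0.025,"dz":0,"hand":1},{"rx":0,"ry":0,"rz":0,"dx":0.15,"dy":0.025,"dz":0,"hand":1},{"rx":0,"ry":0,"rz":0,"dx":0.15,"dy":0.025,"dz":0,"hand":1}]}}

```text
t: 3.3
position: [0.5274, 0.0228, 0.4049]
orientation: [0.0, 0.703, 0.711, 0.0]
ft_force: [1.4, 0.5, -0.2]
finger_gap: 0.0851
grasp_force: 0.0
```

Request:
{"op": "drive_tool", "data": {"commands": [{"rx":0,"ry":0,"rz":0,"dx":0.15,"dy":0.025,"dz":0,"hand":1},{"rx":0,"ry":0,"rz":0,"dx":0.15,"dy":0.025,"dz":0,"hand":1},{"rx":0,"ry":0,"rz":0,"dx":0.15,"dy":0.025,"dz":0,"hand":1},{"rx":0,"ry":0,"rz":0,"dx":0,"dy":0,"dz":0,"hand":1},{"rx":0,"ry":0,"rz":0,"dx":0,"dy":0,"dz":0,"hand":1}]}}

```text
t: 3.8
position: [0.5478, 0.1577, 0.4044]
orientation: [0.0, 0.702, 0.713, -0.0]
ft_force: [-0.0, 0.2, 0.0]
finger_gap: 0.085
grasp_force: 0.0
```

```bash
cat >> h.py <<'E'
def project(P,s_p,s_q):
    k=robot.get_calibration('wrist'); T=np.array(k['T_tool_cam'])
    W=Rq(s_q).as_matrix(); C=W@T[:3,:3]; t=W@T[:3,3]+s_p
    pc=(np.asarray(P)-t)@C
    return cv2.projectPoints(pc.reshape(-1,1,3),np.zeros(3),np.zeros(3),k['K'],k['dist_coeffs'])[0].reshape(-1,2)
def rectify(f,x,y,yaw,z=0.088,mm=0.5,hx=.11,hy=.09):
    "birdseye of plane z: columns=case x, rows=-case y"
    d=np.load(f); nx=int(2*hx*1000/mm); ny=int(2*hy*1000/mm)
    u,v=np.meshgrid((np.arange(nx)+.5)*mm/1000-hx,hy-(np.arange(ny)+.5)*mm/1000)
    c,sn=np.cos(yaw),np.sin(yaw)
    P=np.stack([x+c*u-sn*v,y+sn*u+c*v,np.full_like(u,z)],-1).reshape(-1,3)
    m=project(P,d['p'],d['q']).astype(np.float32).reshape(ny,nx,2)
    return cv2.remap(d['im'],m[...,0],m[...,1],cv2.INTER_CUBIC)
E
python3 - <<'E'
from h import *
s=robot.state(); print(s['t'],np.round(s['q'],3),np.round(s['position'],4))
im=find(['lower_case','lower_lip'],'wrist')
np.savez('w2.npz',im=im,p=s['position'],q=s['orientation'])
a=rectify('w1.npz',.483,-.189,0.0); b=rectify('w2.npz',.547,.173,-.28)
save(np.vstack([a,b])[:, :],'rect.png')
print(a.shape)
E
```

```text
3.8 [ 0.259  0.344  1.754 -0.     1.045  0.244] [0.5478 0.1577 0.4044]
wrist lower_case 0.78 [0.5397 0.1744 0.0036]
wrist lower_lip 0.74 [0.6171 0.1538 0.0756]
(360, 440, 3)
```

View pics/rect.png

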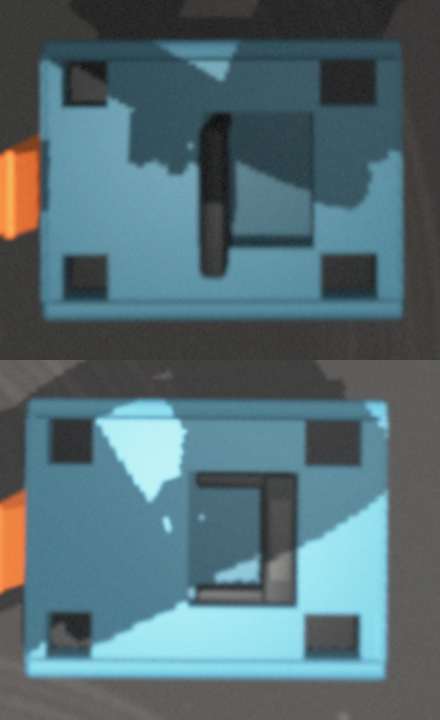

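```bash
cat > fit.py <<'E'
from h import *
from scipy.optimize import minimize
def fit(f,g,holes,mm=0.5):
    hx,hy=.11,.09; nx,ny=440,360
    u,v=np.meshgrid((np.arange(nx)+.5)*.0005-hx,hy-(np.arange(ny)+.5)*.0005)
    t=np.zeros((ny,nx)); t[(abs(u)<.09)&(abs(v)<.07)]=1
    for s in(1,-1):
        for a,b in((-.0795,-.0565),(.049,.0775)):
            t[(u>a)&(u<b)&(abs(v-s*.048)<.0115)]=0
    w=np.zeros((ny,nx))
    if holes:
        w[(abs(abs(v)-.048)<.018)&((abs(u+.068)<.018)|(abs(u-.063)<.021))]=1
    else:
        w[:]=1; w[(abs(u)<.082)&(abs(v)<.062)]=0; w[(u<-.08)&(abs(v)<.03)]=0
    t=cv2.GaussianBlur(t,(0,0),2)
    def c(p):
        im=rectify(f,g[0]+p[0]/1e3,g[1]+p[1]/1e3,g[2]+p[2]/100).astype(float)+8
        b=np.clip((im[...,2]/im.sum(2)-.34)/.09,0,1)
        b=cv2.GaussianBlur(b,(0,0),1)
        return -np.corrcoef(b[w>0],t[w>0])[0,1]
    r=minimize(c,[0,0,0],method='Nelder-Mead',options=dict(xatol=.02,fatol=1e-6,initial_simplex=[[0,0,0],[2,0,0],[0,2,0],[0,0,3]]))
    return np.array([g[0]+r.x[0]/1e3,g[1]+r.x[1]/1e3,g[2]+r.x[2]/100]),r.fun
if __name__=='__main__':
    for f,g in(('w1.npz',(.484,-.189,0)),('w2.npz',(.545,.173,-.28))):
        for h in(1,0): print(f,h,*fit(f,g,h))
E
python3 fit.py
```

```text
w1.npz 1 [ 0.48404966 -0.18802371  0.00450581] -0.8591556306311877
w1.npz 0 [ 0.48384994 -0.18888737  0.0055682 ] -0.9883718909404092
w2.npz 1 [ 0.5407484   0.17631502 -0.28663703] -0.8317407511836945
w2.npz 0 [ 0.54065382  0.1753393  -0.28687689] -0.9808272716545571
```

Request:
{"op": "drive_tool", "data": {"commands": [{"rx":0,"ry":0,"rz":0.1,"dx":-0.144,"dy":-0.0293,"dz":0,"hand":1},{"rx":0,"ry":0,"rz":0,"dx":-0.144,"dy":-0.0293,"dz":0,"hand":1},{"rx":0,"ry":0,"rz":0,"dx":-0.144,"dy":-0.0293,"dz":0,"hand":1},{"rx":0,"ry":0,"rz":0,"dx":-0.144,"dy":-0.0293,"dz":0,"hand":1},{"rx":0,"ry":0,"rz":0,"dx":-0.144,"dy":-0.0293,"dz":0,"hand":1}]}}

```text
t: 4.45
position: [0.5038, -0.0616, 0.405]
orientation: [0.0, 0.706, 0.708, 0.0]
ft_force: [0.4, -0.5, -0.2]
finger_gap: 0.0851
grasp_force: 0.0
```

Request:
{"op": "drive_tool", "data": {"commands": [{"rx":0,"ry":0,"rz":0,"dx":-0.144,"dy":-0.0293,"dz":0,"hand":1},{"rx":0,"ry":0,"rz":0,"dx":-0.144,"dy":-0.0293,"dz":0,"hand":1},{"rx":0,"ry":0,"rz":0,"dx":-0.144,"dy":-0.0293,"dz":0,"hand":1},{"rx":0,"ry":0,"rz":0,"dx":0,"dy":0,"dz":0.1,"hand":1},{"rx":0,"ry":0,"rz":0,"dx":0,"dy":0,"dz":0,"hand":1}]}}

```text
t: 4.95
position: [0.4768, -0.1902, 0.3723]
orientation: [-0.002, 0.707, 0.707, -0.001]
ft_force: [-0.2, 0.2, -0.3]
finger_gap: 0.0856
grasp_force: 0.0
```

Run:
```python
from h import *
from fit import fit
s=robot.state(); print(s['t'],np.round(s['q'],3),np.round(s['position'],4),np.round(s['orientation'],4))
im=find(['upper_handle'],'wrist')
np.savez('w3.npz',im=im,p=s['position'],q=s['orientation'])
print(fit('w3.npz',(.484,-.1886,.005),0))
a=rectify('w3.npz',.484,-.1886,.005,z=.128); save(a,'rect3.png')
```

```text
4.95 [-0.403  0.305  1.9   -0.     0.942 -0.403] [ 0.4768 -0.1902  0.3723] [-0.0025  0.7072  0.7071 -0.001 ]
wrist upper_handle 0.77 [ 0.4787 -0.1878  0.1237]
wrist upper_handle 0.5 [ 0.4841 -0.1903  0.0028]
(array([ 0.48422756, -0.18821196,  0.00651011]), np.float64(-0.9809273735687416))
```

View pics/rect3.png

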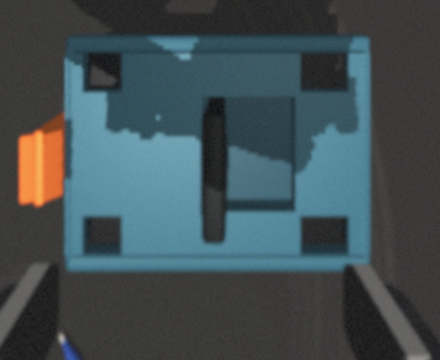

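Request:
{"op": "drive_tool", "data": {"commands": [{"rx":0,"ry":0,"rz":0,"dx":0.0053,"dy":0.0207,"dz":0.1,"hand":1},{"rx":0,"ry":0,"rz":0,"dx":0,"dy":0,"dz":0.1,"hand":1},{"rx":0,"ry":0,"rz":0,"dx":0,"dy":0,"dz":0.1,"hand":1},{"rx":0,"ry":0,"rz":0,"dx":0,"dy":0,"dz":0.025,"hand":1},{"rx":0,"ry":0,"rz":0,"dx":0,"dy":0,"dz":0,"hand":0}]}}

```text
t: 5.55
position: [0.4855, -0.1862, 0.2772]
orientation: [-0.001, 0.705, 0.709, -0.0]
ft_force: [0.6, -0.5, 0.2]
finger_gap: 0.0731
grasp_force: 0.0
```

Request:
{"op": "drive_tool", "data": {"commands": [{"rx":0,"ry":0,"rz":0,"dx":0,"dy":0,"dz":0,"hand":0},{"rx":0,"ry":0,"rz":0,"dx":0,"dy":0,"dz":0,"hand":0},{"rx":0,"ry":0,"rz":0,"dx":0,"dy":0,"dz":0,"hand":0},{"rx":0,"ry":0,"rz":0,"dx":0,"dy":0,"dz":0,"hand":0},{"rx":0,"ry":0,"rz":0,"dx":0,"dy":0,"dz":0,"hand":0}]}}

```text
t: 6.05
position: [0.4853, -0.1868, 0.2782]
orientation: [0.0, 0.705, 0.709, -0.0]
ft_force: [-2.5, 1.0, 8.4]
finger_gap: 0.0106
grasp_force: 59.3
```

Run:
```python
from h import *
s=robot.state(); print({k:np.round(v,4) for k,v in s.items()})
```

```text
{'t': np.float64(6.05), 'q': array([-3.9030e-01,  4.6160e-01,  1.9417e+00, -4.0000e-04,  7.3820e-01,
       -3.9500e-01]), 'joint_vel': array([-0.0001, -0.0022, -0.0003,  0.0028, -0.0013,  0.0006]), 'joint_torque': array([ 5.13800e-01, -4.54456e+01, -1.90822e+01,  1.94200e-01,
       -9.02600e-01, -2.18000e-02]), 'position': array([ 0.4853, -0.1868,  0.2782]), 'orientation': array([ 1.000e-04,  7.053e-01,  7.089e-01, -1.000e-04]), 'ft_force': array([-2.5436,  1.0324,  8.3776]), 'moment': array([ 0.0157,  0.5667, -0.0188]), 'grasp_force': np.float64(59.2769), 'finger_gap': np.float64(0.0106)}
```

Request:
{"op": "drive_tool", "data": {"commands": [{"rx":0,"ry":0,"rz":0,"dx":0,"dy":0,"dz":-0.03,"hand":0},{"rx":0,"ry":0,"rz":0,"dx":0,"dy":0,"dz":-0.08,"hand":0},{"rx":0,"ry":0,"rz":0,"dx":0,"dy":0,"dz":-0.14,"hand":0},{"rx":0,"ry":0,"rz":0,"dx":0,"dy":0,"dz":-0.14,"hand":0},{"rx":0,"ry":0,"rz":0,"dx":0,"dy":0,"dz":-0.1,"hand":0}]}}

```text
t: 6.55
position: [0.4852, -0.1866, 0.4267]
orientation: [0.001, 0.705, 0.709, 0.0]
ft_force: [1.1, -0.7, -6.4]
finger_gap: 0.0108
grasp_force: 59.6
```

Request:
{"op": "drive_tool", "data": {"commands": [{"rx":0,"ry":0,"rz":0,"dx":0,"dy":0,"dz":-0.08,"hand":0},{"rx":0,"ry":0,"rz":0,"dx":0,"dy":0,"dz":0,"hand":0},{"rx":0,"ry":0,"rz":0,"dx":0,"dy":0,"dz":0,"hand":0}]}}

```text
t: 6.85
position: [0.4848, -0.1864, 0.4476]
orientation: [-0.0, 0.705, 0.709, -0.0]
ft_force: [-0.4, -0.1, -7.2]
finger_gap: 0.0115
grasp_force: 59.7
```

Run:
```python
from h import *
s=robot.state(); print({k:np.round(v,4) for k,v in s.items()})
im=find(['upper_handle','upper_case','upper_press'],'wrist')
np.savez('w4.npz',im=im,p=s['position'],q=s['orientation'])
b=find(['upper_handle','upper_case','upper_press','lower_case'],'scene')
save(np.hstack([im[:,:400],b[100:,100:500][:284] if 0 else cv2.resize(b,(400,384))]),'lift.png')
```

```text
{'t': np.float64(6.85), 'q': array([-3.9010e-01,  2.1660e-01,  1.8203e+00,  1.0000e-04,  1.1052e+00,
       -3.9510e-01]), 'joint_vel': array([-0.0014,  0.0285,  0.026 , -0.0027,  0.0064, -0.0001]), 'joint_torque': array([ 6.39000e-02, -4.82415e+01, -3.28320e+01,  2.97000e-02,
       -1.78000e-01, -1.80000e-03]), 'position': array([ 0.4848, -0.1864,  0.4476]), 'orientation': array([-3.000e-04,  7.053e-01,  7.089e-01, -1.000e-04]), 'ft_force': array([-0.3599, -0.1046, -7.1642]), 'moment': array([ 0.0297,  0.1421, -0.0188]), 'grasp_force': np.float64(59.6572), 'finger_gap': np.float64(0.0115)}
wrist upper_handle 0.8 [ 0.4809 -0.1857  0.2921]
wrist upper_case 0.57 [ 0.4866 -0.1913  0.1707]
wrist upper_press 0.73 [ 0.419  -0.1868  0.2561]
scene upper_handle 0.61 [ 0.483  -0.1912  0.2881]
scene upper_case 0.95 [ 0.4866 -0.1888  0.1674]
scene upper_press 0.89 [ 0.42   -0.1904  0.2527]
scene lower_case 0.76 [0.5441 0.1716 0.0018]
```

View pics/lift.png

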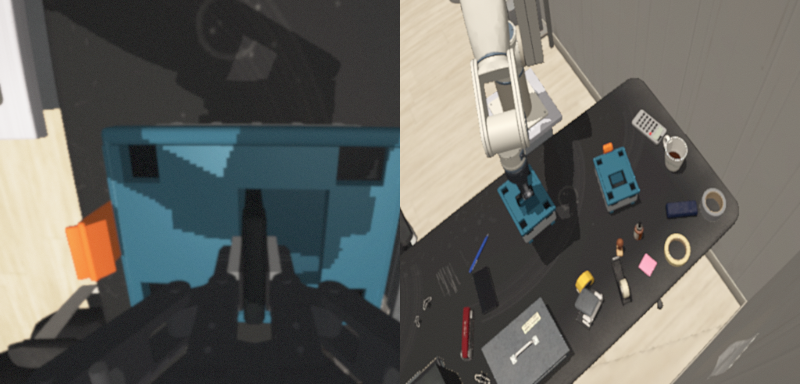

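```bash
cat > fit3.py <<'E'
from h import *
from scipy.optimize import minimize
hx,hy=.11,.09; nx,ny=440,360
u,v=np.meshgrid((np.arange(nx)+.5)*.0005-hx,hy-(np.arange(ny)+.5)*.0005)
t=np.zeros((ny,nx)); t[(abs(u)<.09)&(abs(v)<.07)]=1
for s in(1,-1):
    for a,b in((-.0795,-.0565),(.049,.0775)): t[(u>a)&(u<b)&(abs(v-s*.048)<.0115)]=0
t=cv2.GaussianBlur(t,(0,0),2)
def rect(d,p):  # p: x,y,z of lid-centre, yaw, tilt(far down)
    M=Ro.from_euler('ZY',[p[3],p[4]]).as_matrix()
    P=np.stack([u,v,0*u],-1).reshape(-1,3)@M.T+np.array(p[:3])
    m=project(P,d['p'],d['q']).astype(np.float32).reshape(ny,nx,2)
    return cv2.remap(d['im'],m[...,0],m[...,1],cv2.INTER_LINEAR,borderValue=(0,0,0)),m
def fit3(f,g,free,vmin=.02,umax=.11):
    d=dict(np.load(f)); sc=np.array([1e-3,1e-3,1e-3,1e-2,1e-2])
    w=(v>vmin)&(v<.085)&(u<umax)&~((u<-.08)&(abs(v)<.03))&~((abs(u)<.045)&(v<.06))
    def c(q):
        p=np.array(g,float); p[free]+=q*sc[free]
        im,m=rect(d,p); im=im.astype(float)+8
        ok=w&(m[...,0]>1)&(m[...,0]<510)&(m[...,1]>1)
        b=cv2.GaussianBlur(np.clip((im[...,2]/im.sum(2)-.34)/.09,0,1),(0,0),1)
        return -np.corrcoef(b[ok],t[ok])[0,1]
    n=len(free); S=np.vstack([np.zeros(n),np.eye(n)*3])
    r=minimize(c,np.zeros(n),method='Nelder-Mead',options=dict(xatol=.01,fatol=1e-7,maxiter=400,initial_simplex=S))
    p=np.array(g,float); p[free]+=r.x*sc[free]; return p.round(4),round(r.fun,4)
E
python3 - <<'E'
from fit3 import *
for z in(.254,.2575,.261):
    print(fit3('w4.npz',[.485,-.188,z,.005,0],[0,1,3,4]))
print(fit3('w4.npz',[.485,-.188,.2575,.005,0],[0,1,2,3,4]))
print(fit3('w3.npz',[.484,-.1885,.088,.005,0],[0,1,2,3,4]))
print(fit3('w1.npz',[.484,-.1885,.088,.005,0],[0,1,2,3,4],-.09))
print(fit3('w2.npz',[.5407,.1755,.088,-.287,0],[0,1,2,3,4],-.09))
print(fit3('w2.npz',[.5407,.1755,.088,-.287,0],[0,1,3],-.09))
E
```

```text
(array([ 0.4841, -0.1877,  0.254 ,  0.0075, -0.0461]), np.float64(-0.9363))
(array([ 0.4828, -0.1873,  0.2575,  0.0078, -0.0581]), np.float64(-0.9516))
(array([ 0.4809, -0.1869,  0.261 ,  0.0141, -0.1076]), np.float64(-0.9269))
(array([ 0.4831, -0.1874,  0.2573,  0.0086, -0.0537]), np.float64(-0.9516))
(array([ 0.484 , -0.1879,  0.0886,  0.0058, -0.0007]), np.float64(-0.9691))
(array([ 0.4839, -0.1885,  0.0888,  0.0056,  0.0006]), np.float64(-0.9537))
(array([ 0.5405,  0.1758,  0.0889, -0.2852, -0.0052]), np.float64(-0.9387))
(array([ 0.5407,  0.1756,  0.088 , -0.2863,  0.    ]), np.float64(-0.9376))
```

Request:
{"op": "drive_tool", "data": {"commands": [{"rx":0,"ry":0,"rz":0,"dx":0.06,"dy":0.0165,"dz":0,"hand":0},{"rx":0,"ry":0,"rz":0,"dx":0.12,"dy":0.033,"dz":0,"hand":0},{"rx":0,"ry":0,"rz":0,"dx":0.14,"dy":0.0384,"dz":0,"hand":0},{"rx":0,"ry":0,"rz":0,"dx":0.14,"dy":0.0384,"dz":0,"hand":0},{"rx":0,"ry":0,"rz":0,"dx":0.14,"dy":0.0384,"dz":0,"hand":0}]}}

```text
t: 7.8
position: [0.5341, -0.0049, 0.4482]
orientation: [0.0, 0.705, 0.709, 0.0]
ft_force: [0.4, 0.2, -5.7]
finger_gap: 0.0106
grasp_force: 59.7
```

Request:
{"op": "drive_tool", "data": {"commands": [{"rx":0,"ry":0,"rz":0,"dx":0.14,"dy":0.0384,"dz":0,"hand":0},{"rx":0,"ry":0,"rz":0,"dx":0.14,"dy":0.0384,"dz":0,"hand":0},{"rx":0,"ry":0,"rz":0,"dx":0.14,"dy":0.0384,"dz":0,"hand":0},{"rx":0,"ry":0,"rz":0,"dx":0.1,"dy":0.0274,"dz":0,"hand":0},{"rx":0,"ry":0,"rz":0,"dx":0.051,"dy":0.014,"dz":0,"hand":0}]}}

```text
t: 8.3
position: [0.5804, 0.1678, 0.448]
orientation: [-0.0, 0.705, 0.71, 0.0]
ft_force: [-0.0, 0.7, -6.5]
finger_gap: 0.0109
grasp_force: 59.7
```

Request:
{"op": "drive_tool", "data": {"commands": [{"rx":0,"ry":0,"rz":0.73,"dx":0,"dy":0,"dz":0,"hand":0},{"rx":0,"ry":0,"rz":0.73,"dx":0,"dy":0,"dz":0,"hand":0},{"rx":0,"ry":0,"rz":0.73,"dx":0,"dy":0,"dz":0,"hand":0},{"rx":0,"ry":0,"rz":0.73,"dx":0,"dy":0,"dz":0,"hand":0},{"rx":0,"ry":0,"rz":0,"dx":0,"dy":0,"dz":0,"hand":0}]}}

```text
t: 8.8
position: [0.58, 0.1647, 0.4479]
orientation: [-0.0, 0.801, 0.598, -0.0]
ft_force: [1.8, 0.0, -6.6]
finger_gap: 0.0108
grasp_force: 59.7
```

Request:
{"op": "drive_tool", "data": {"commands": [{"rx":0.65,"ry":0,"rz":0,"dx":0,"dy":0,"dz":0,"hand":0},{"rx":0.65,"ry":0,"rz":0,"dx":0,"dy":0,"dz":0,"hand":0},{"rx":0.65,"ry":0,"rz":0,"dx":0,"dy":0,"dz":0,"hand":0},{"rx":0,"ry":0,"rz":0,"dx":0,"dy":0,"dz":0,"hand":0},{"rx":0,"ry":0,"rz":0,"dx":0,"dy":0,"dz":0,"hand":0}]}}

```text
t: 9.3
position: [0.5802, 0.1648, 0.4481]
orientation: [-0.077, 0.797, 0.596, -0.058]
ft_force: [-0.9, 0.1, -6.0]
finger_gap: 0.0109
grasp_force: 59.7
```

```bash
cat > rel.py <<'E'
from h import *
import sys
LC=np.array([.5407,.1756,0]); LY=-.287
def lowf(w): return Ro.from_euler('z',-LY).apply(np.array(w)-LC)
def report(off=(-.0013,.003,.2782),dlt=-.055):
    "off: case origin in tool axes (tool x,y,z) ; dlt: case tilt relative to tool"
    s=robot.state(); R=Rq(s['orientation'])
    O=lowf(R.apply(off)+s['position']); m=Ro.from_euler('z',-LY)*R
    e=m.as_matrix(); phi=np.arctan2(-e[2,1],e[0,1]); yaw=np.arctan2(e[1,1],e[0,1]); roll=np.arctan2(e[2,0],e[1,0])
    th=phi+dlt; Cx=Ro.from_euler('y',th).apply([.084,0,0])
    print('t %.2f TCPlow %s phi %.4f yaw %.4f roll %.4f'%(s['t'],np.round(lowf(s['position']),4),phi,yaw,roll))
    print('O',np.round(O,4),'theta %.3f'%th,'toe',np.round(O+Cx,4),'F(low)',np.round(Ro.from_euler('z',-LY).apply(s['ft_force']),2),'M',np.round(s['moment'],2))
    return s
E
python3 - <<'E'
from rel import *
from fit3 import *
s=report()
im=robot.capture('wrist'); np.savez('w5.npz',im=im,p=s['position'],q=s['orientation'])
O=Rq(s['orientation']).apply([-.0011,-.0018,.1903])+s['position']
print(O,fit3('w5.npz',[*O,-.287,.14],[0,1,3,4]),fit3('w5.npz',[*O,-.287,.14],[0,1,2,3,4]))
E
```

```text
t 9.30 TCPlow [0.041  0.0008 0.4481] phi 0.1928 yaw 0.0006 roll 0.0000
O [-0.0094 -0.0005  0.1744] theta 0.138 toe [ 0.0738 -0.0005  0.1629] F(low) [-0.92 -0.18 -6.  ] M [-0.06 -0.03 -0.03]
[0.54326155 0.17453578 0.26163174] (array([ 0.5432,  0.1745,  0.2616, -0.2856,  0.1422]), np.float64(-0.8773)) (array([ 0.5433,  0.1745,  0.2616, -0.2855,  0.1435]), np.float64(-0.8773))
```

Request:
{"op": "drive_tool", "data": {"commands": [{"rx":0,"ry":0,"rz":0,"dx":0.0013,"dy":0.0137,"dz":0.08,"hand":0},{"rx":0,"ry":0,"rz":0,"dx":0,"dy":0.0137,"dz":0.08,"hand":0},{"rx":0,"ry":0,"rz":0,"dx":0,"dy":0.0086,"dz":0.05,"hand":0},{"rx":0,"ry":0,"rz":0,"dx":0,"dy":0.004,"dz":0.0233,"hand":0},{"rx":0,"ry":0,"rz":0,"dx":0,"dy":0,"dz":0,"hand":0}]}}

```text
t: 9.85
position: [0.5782, 0.166, 0.3765]
orientation: [-0.078, 0.797, 0.596, -0.059]
ft_force: [0.2, -0.0, -6.7]
finger_gap: 0.0107
grasp_force: 59.6
```

Run:
```python
from rel import *
from fit3 import *
s=report()
im=robot.capture('wrist'); np.savez('w6.npz',im=im,p=s['position'],q=s['orientation'])
O=Rq(s['orientation']).apply([-.0011,-.0018,.1903])+s['position']
print(O,fit3('w6.npz',[*O,-.287,.14],[0,1,3,4]))
```

```text
t 9.85 TCPlow [0.0387 0.0014 0.3765] phi 0.1959 yaw 0.0002 roll -0.0008
O [-1.250e-02 -1.000e-04  1.031e-01] theta 0.141 toe [ 0.0707 -0.0001  0.0913] F(low) [ 0.19  0.02 -6.73] M [-0.08 -0.38  0.  ]
[0.54065016 0.17577996 0.19020293] (array([ 0.5409,  0.1759,  0.1902, -0.2842,  0.1392]), np.float64(-0.8864))
```

Request:
{"op": "drive_tool", "data": {"commands": [{"rx":0,"ry":0,"rz":0,"dx":0,"dy":0.0066,"dz":0.0123,"hand":0},{"rx":0,"ry":0,"rz":0,"dx":0,"dy":0.0026,"dz":0.0131,"hand":0},{"rx":0,"ry":0,"rz":0,"dx":0,"dy":0.0026,"dz":0.0131,"hand":0},{"rx":0,"ry":0,"rz":0,"dx":0,"dy":0,"dz":0,"hand":0}]}}

```text
t: 10.3
position: [0.5794, 0.1656, 0.3647]
orientation: [-0.078, 0.797, 0.596, -0.059]
ft_force: [-0.4, -0.4, -6.9]
finger_gap: 0.0107
grasp_force: 59.6
```

```bash
python3 -c "
from rel import *
report()"
```

```text
t 10.30 TCPlow [0.0399 0.0013 0.3647] phi 0.1957 yaw -0.0001 roll -0.0004
O [-0.0112 -0.0001  0.0913] theta 0.141 toe [ 0.072  -0.0001  0.0795] F(low) [-0.32 -0.48 -6.86] M [-0.11 -0.35  0.01]
```

Request:
{"op": "drive_tool", "data": {"commands": [{"rx":0,"ry":0,"rz":0,"dx":0,"dy":0.0013,"dz":0.0065,"hand":0},{"rx":0,"ry":0,"rz":0,"dx":0,"dy":0.0013,"dz":0.0065,"hand":0},{"rx":0,"ry":0,"rz":0,"dx":0,"dy":0,"dz":0,"hand":0}]}}

```text
t: 10.6
position: [0.5795, 0.1656, 0.361]
orientation: [-0.078, 0.797, 0.596, -0.058]
ft_force: [0.5, -0.5, -6.3]
finger_gap: 0.0106
grasp_force: 59.6
```

```bash
python3 -c "
from rel import *
report()"
```

```text
t 10.60 TCPlow [0.04   0.0014 0.361 ] phi 0.1953 yaw 0.0000 roll -0.0002
O [-0.011   0.0001  0.0875] theta 0.140 toe [0.0722 0.0001 0.0757] F(low) [ 0.61 -0.3  -6.31] M [-0.1 -0.4  0. ]
```

Request:
{"op": "drive_tool", "data": {"commands": [{"rx":0,"ry":0,"rz":0,"dx":0,"dy":0.0007,"dz":0.0033,"hand":0},{"rx":0,"ry":0,"rz":0,"dx":0,"dy":0,"dz":0,"hand":0}]}}

```text
t: 10.8
position: [0.5795, 0.1657, 0.3606]
orientation: [-0.078, 0.797, 0.596, -0.058]
ft_force: [-1.8, 0.2, -1.9]
finger_gap: 0.0111
grasp_force: 60.1
```

```bash
python3 -c "
from rel import *
report()"
```

```text
t 10.80 TCPlow [0.04   0.0015 0.3606] phi 0.1953 yaw 0.0000 roll 0.0001
O [-0.0111  0.0002  0.0871] theta 0.140 toe [0.0721 0.0002 0.0753] F(low) [-1.79 -0.31 -1.87] M [-0.08  0.    0.  ]
```

Request:
{"op": "drive_tool", "data": {"commands": [{"rx":0,"ry":0,"rz":0,"dx":0,"dy":0.0098,"dz":-0.0024,"hand":0},{"rx":0,"ry":0,"rz":0,"dx":0,"dy":0.0098,"dz":-0.0019,"hand":0},{"rx":0,"ry":0,"rz":0,"dx":0,"dy":0.0098,"dz":-0.0019,"hand":0},{"rx":0,"ry":0,"rz":0,"dx":0,"dy":0,"dz":0,"hand":0}]}}

```text
t: 11.2
position: [0.5887, 0.163, 0.3605]
orientation: [-0.078, 0.797, 0.596, -0.058]
ft_force: [-1.9, 0.3, -1.2]
finger_gap: 0.011
grasp_force: 60.2
```

```bash
python3 -c "
from rel import *
report()"
```

```text
t 11.20 TCPlow [0.0496 0.0015 0.3605] phi 0.1944 yaw -0.0001 roll 0.0003
O [-0.0012  0.0003  0.087 ] theta 0.139 toe [0.082  0.0003 0.0753] F(low) [-1.91 -0.3  -1.21] M [ 0.01 -0.01 -0.01]
```

Request:
{"op": "drive_tool", "data": {"commands": [{"rx":0,"ry":0,"rz":0,"dx":0,"dy":0.005,"dz":-0.001,"hand":0},{"rx":0,"ry":0,"rz":0,"dx":0,"dy":0.005,"dz":-0.001,"hand":0},{"rx":0,"ry":0,"rz":0,"dx":0,"dy":0,"dz":0,"hand":0}]}}

```text
t: 11.5
position: [0.5907, 0.1624, 0.3607]
orientation: [-0.079, 0.797, 0.596, -0.059]
ft_force: [-5.1, 2.4, 3.3]
finger_gap: 0.0108
grasp_force: 60.9
```

Run:
```python
from rel import *
from fit3 import *
s=report()
im=robot.capture('wrist'); np.savez('w7.npz',im=im,p=s['position'],q=s['orientation'])
O=Rq(s['orientation']).apply([-.0011,-.0018,.1903])+s['position']
print(O,fit3('w7.npz',[*O,-.287,.14],[0,1,3,4]))
```

```text
t 11.50 TCPlow [0.0517 0.0015 0.3607] phi 0.1972 yaw -0.0001 roll -0.0000
O [0.0002 0.0002 0.0873] theta 0.142 toe [0.0833 0.0002 0.0754] F(low) [-5.52  0.85  3.29] M [ 0.31  0.93 -0.04]
[0.55297239 0.17242573 0.17439487] (array([ 0.5532,  0.1725,  0.1744, -0.2861,  0.1483]), np.float64(-0.8964))
```

Request:
{"op": "drive_tool", "data": {"commands": [{"rx":-0.27,"ry":0,"rz":0,"dx":0,"dy":-0.0247,"dz":0.008,"hand":0},{"rx":-0.27,"ry":0,"rz":0,"dx":0,"dy":-0.0247,"dz":0.0075,"hand":0},{"rx":0,"ry":0,"rz":0,"dx":0,"dy":0,"dz":0,"hand":0}]}}

```text
t: 11.85
position: [0.5756, 0.1669, 0.3584]
orientation: [-0.056, 0.799, 0.597, -0.042]
ft_force: [-2.9, 1.0, -0.9]
finger_gap: 0.0106
grasp_force: 60.4
```

```bash
python3 -c "
from rel import *
report()"
```

```text
t 11.85 TCPlow [0.0359 0.0015 0.3584] phi 0.1411 yaw 0.0006 roll -0.0001
O [-0.0003  0.0002  0.0825] theta 0.086 toe [0.0834 0.0002 0.0753] F(low) [-3.07  0.18 -0.94] M [ 0.15  0.21 -0.04]
```

Request:
{"op": "drive_tool", "data": {"commands": [{"rx":-0.3,"ry":0,"rz":0,"dx":0,"dy":-0.0275,"dz":0.0083,"hand":0},{"rx":-0.1,"ry":0,"rz":0,"dx":0,"dy":-0.0092,"dz":0.0026,"hand":0},{"rx":0,"ry":0,"rz":0,"dx":0,"dy":0,"dz":0,"hand":0}]}}

```text
t: 12.15
position: [0.5663, 0.1697, 0.3579]
orientation: [-0.04, 0.8, 0.598, -0.029]
ft_force: [-0.2, -2.2, 4.2]
finger_gap: 0.0106
grasp_force: 61.2
```

Run:
```python
from rel import *
from fit3 import *
s=report()
im=robot.capture('wrist'); np.savez('w8.npz',im=im,p=s['position'],q=s['orientation'])
O=Rq(s['orientation']).apply([-.0011,-.0018,.1903])+s['position']
p,c=fit3('w8.npz',[*O,-.287,.05],[0,1,3,4]); print(O,p,c,'lid centre low',lowf(p[:3]))
```

```text
t 12.15 TCPlow [0.0262 0.0016 0.3579] phi 0.0982 yaw 0.0004 roll 0.0009
O [0.0019 0.0005 0.0807] theta 0.043 toe [0.0858 0.0005 0.0771] F(low) [ 0.39 -2.15  4.24] M [-0.24  0.13  0.  ]
[0.54639114 0.17458054 0.16869538] [ 0.5467  0.1746  0.1687 -0.2871  0.0648] -0.8984 lid centre low [0.00603766 0.00073936 0.1687    ]
```

Request:
{"op": "drive_tool", "data": {"commands": [{"rx":0,"ry":0,"rz":0,"dx":0,"dy":0,"dz":0,"hand":1},{"rx":0,"ry":0,"rz":0,"dx":0,"dy":0,"dz":0,"hand":1},{"rx":0,"ry":0,"rz":0,"dx":0,"dy":0,"dz":0,"hand":1},{"rx":0,"ry":0,"rz":0,"dx":0,"dy":0,"dz":0,"hand":1},{"rx":0,"ry":0,"rz":0,"dx":0,"dy":0,"dz":0,"hand":1}]}}

```text
t: 12.7
position: [0.5655, 0.1698, 0.3565]
orientation: [-0.04, 0.8, 0.598, -0.03]
ft_force: [0.0, -0.8, 0.3]
finger_gap: 0.0816
grasp_force: 0.0
```

Request:
{"op": "drive_tool", "data": {"commands": [{"rx":0,"ry":0,"rz":0,"dx":0,"dy":0,"dz":-0.05,"hand":1},{"rx":0,"ry":0,"rz":0,"dx":0,"dy":0,"dz":-0.1,"hand":1},{"rx":0,"ry":0,"rz":0,"dx":0,"dy":0,"dz":-0.15,"hand":1},{"rx":-0.98,"ry":0,"rz":0,"dx":0,"dy":0,"dz":-0.1,"hand":1},{"rx":0,"ry":0,"rz":0,"dx":0,"dy":0,"dz":0,"hand":1}]}}

```text
t: 13.2
position: [0.5782, 0.1666, 0.4827]
orientation: [0.002, 0.801, 0.599, 0.005]
ft_force: [-0.7, -0.6, 0.4]
finger_gap: 0.0852
grasp_force: 0.0
```

Run:
```python
from rel import *
from fit3 import *
s=report()
im=robot.capture('wrist'); np.savez('w9.npz',im=im,p=s['position'],q=s['orientation']); save(im,'w9.png')
g=Ro.from_euler('z',LY).apply([.006,.0007,.1687])+LC
for fr in([0,1,3,4],[0,1,2,3,4]):
  p,c=fit3('w9.npz',[*g,-.287,.06],fr,-.09); th=p[4]
  print(p,c,'lid low',lowf(p[:3]),'O',lowf(p[:3])-.088*np.array([np.sin(th),0,np.cos(th)]))
```

```text
t 13.20 TCPlow [0.0385 0.002  0.4827] phi -0.0084 yaw 0.0000 roll 0.0054
O [0.0438 0.0022 0.2045] theta -0.063 toe [0.1277 0.0022 0.2098] F(low) [-0.46 -0.76  0.36] M [ 0.03  0.01 -0.03]
[ 0.5465  0.1749  0.1687 -0.2845  0.06  ] -0.9318 lid low [0.00576092 0.00097047 0.1687    ] O [0.00048409 0.00097047 0.08085835]
[ 0.5465  0.1756  0.1709 -0.2827  0.0482] -0.9355 lid low [0.00556277 0.00164184 0.1709    ] O [0.00132281 0.00164184 0.0830022 ]
```

View pics/w9.png

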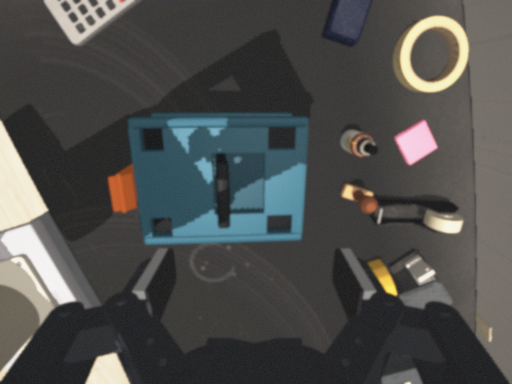

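Request:
{"op": "drive_tool", "data": {"commands": [{"rx":0,"ry":0,"rz":0,"dx":-0.0033,"dy":-0.114,"dz":0,"hand":0},{"rx":0,"ry":0,"rz":0,"dx":0,"dy":-0.114,"dz":0,"hand":0},{"rx":0,"ry":0,"rz":0,"dx":0,"dy":-0.114,"dz":0,"hand":0},{"rx":0,"ry":0,"rz":0,"dx":0,"dy":0,"dz":0,"hand":0},{"rx":0,"ry":0,"rz":0,"dx":0,"dy":0,"dz":0.1,"hand":0}]}}

```text
t: 13.75
position: [0.4788, 0.1951, 0.4491]
orientation: [-0.001, 0.801, 0.599, 0.002]
ft_force: [0.8, -0.6, -0.2]
finger_gap: 0.0122
grasp_force: 0.0
```

Request:
{"op": "drive_tool", "data": {"commands": [{"rx":0,"ry":0,"rz":0,"dx":0,"dy":0,"dz":0.14,"hand":0},{"rx":0,"ry":0,"rz":0,"dx":0,"dy":0,"dz":0.1,"hand":0},{"rx":0,"ry":0,"rz":0,"dx":0,"dy":0,"dz":0.04,"hand":0},{"rx":0,"ry":0,"rz":0,"dx":0,"dy":0,"dz":0,"hand":0}]}}

```text
t: 14.15
position: [0.4779, 0.1943, 0.3606]
orientation: [-0.002, 0.801, 0.599, -0.003]
ft_force: [0.4, 0.2, 0.4]
finger_gap: -0.0004
grasp_force: 0.0
```

```bash
python3 -c "
from rel import *
report()"
```

```text
t 14.15 TCPlow [-6.550e-02  1.000e-04  3.606e-01] phi 0.0067 yaw -0.0002 roll -0.0026
O [-0.0644 -0.0019  0.0824] theta -0.048 toe [ 0.0195 -0.0019  0.0864] F(low) [0.37 0.29 0.42] M [ 0.   -0.1   0.05]
```

Down to just above contact, then in 3 mm steps.

Request:
{"op": "drive_tool", "data": {"commands": [{"rx":0,"ry":0,"rz":0,"dx":0,"dy":0,"dz":0.04,"hand":0},{"rx":0,"ry":0,"rz":0,"dx":0,"dy":0,"dz":0.01,"hand":0},{"rx":0,"ry":0,"rz":0,"dx":0,"dy":0,"dz":0.01,"hand":0}]}}

```text
t: 14.45
position: [0.4781, 0.1948, 0.3453]
orientation: [-0.002, 0.801, 0.599, -0.001]
ft_force: [-7.6, 0.9, 15.7]
finger_gap: -0.0003
grasp_force: 7.6
```

Request:
{"op": "drive_tool", "data": {"commands": [{"rx":0,"ry":0,"rz":0,"dx":0,"dy":0,"dz":0.007,"hand":0},{"rx":0,"ry":0,"rz":0,"dx":0,"dy":0,"dz":0,"hand":0}]}}

```text
t: 14.65
position: [0.4782, 0.1946, 0.3427]
orientation: [-0.001, 0.801, 0.599, -0.0]
ft_force: [0.0, 0.7, -0.1]
finger_gap: 0.0004
grasp_force: 0.0
```

Request:
{"op": "drive_tool", "data": {"commands": [{"rx":0,"ry":0,"rz":0,"dx":0,"dy":0,"dz":0.008,"hand":0},{"rx":0,"ry":0,"rz":0,"dx":0,"dy":0,"dz":0.006,"hand":0},{"rx":0,"ry":0,"rz":0,"dx":0,"dy":0,"dz":0,"hand":0}]}}

```text
t: 14.95
position: [0.4779, 0.1945, 0.3378]
orientation: [-0.001, 0.801, 0.599, -0.001]
ft_force: [-0.2, -0.3, 0.2]
finger_gap: -0.0002
grasp_force: 0.0
```

Request:
{"op": "drive_tool", "data": {"commands": [{"rx":0,"ry":0,"rz":0,"dx":0,"dy":0,"dz":0.005,"hand":0},{"rx":0,"ry":0,"rz":0,"dx":0,"dy":0,"dz":0.005,"hand":0},{"rx":0,"ry":0,"rz":0,"dx":0,"dy":0,"dz":0,"hand":0}]}}

```text
t: 15.25
position: [0.4781, 0.1947, 0.3373]
orientation: [-0.001, 0.801, 0.599, -0.001]
ft_force: [-8.3, -2.6, 23.7]
finger_gap: 0.0002
grasp_force: 11.8
```

Request:
{"op": "drive_tool", "data": {"commands": [{"rx":0,"ry":0,"rz":0,"dx":0,"dy":0,"dz":-0.05,"hand":0},{"rx":0,"ry":0,"rz":0,"dx":0,"dy":0,"dz":-0.15,"hand":0},{"rx":0,"ry":0,"rz":0,"dx":0,"dy":0.1,"dz":-0.15,"hand":0},{"rx":0,"ry":0,"rz":0,"dx":0,"dy":0.15,"dz":-0.1,"hand":0},{"rx":0,"ry":0,"rz":0,"dx":0,"dy":0,"dz":0,"hand":0}]}}

```text
t: 15.75
position: [0.5491, 0.1742, 0.4694]
orientation: [0.001, 0.801, 0.598, 0.004]
ft_force: [-0.3, 0.2, 1.5]
finger_gap: 0.0002
grasp_force: 0.0
```

Run:
```python
from rel import *
from fit3 import *
s=report()
im=find(['lower_case','upper_case'],'wrist'); np.savez('w10.npz',im=im,p=s['position'],q=s['orientation'])
im2=robot.capture('scene'); save(np.hstack([im[60:360,:400],cv2.resize(im2[120:270,300:500],(400,300))]),'w10.png')
g=Ro.from_euler('z',LY).apply([0,.0007,.164])+LC
for fr in([0,1,3,4],[0,1,2,3,4]):
  p,c=fit3('w10.npz',[*g,-.287,.0],fr,-.09); th=p[4]
  print(p,c,'lid low',lowf(p[:3]),'O',lowf(p[:3])-.088*np.array([np.sin(th),0,np.cos(th)]))
```

```text
t 15.75 TCPlow [0.0084 0.0011 0.4694] phi -0.0071 yaw -0.0016 roll 0.0056
O [0.0134 0.0013 0.1912] theta -0.062 toe [0.0972 0.0013 0.1964] F(low) [-0.4   0.12  1.52] M [ 0.01 -0.01  0.06]
wrist upper_case 0.69 [0.5405 0.1712 0.0791]
[ 0.542   0.1762  0.164  -0.2868  0.0015] -0.9299 lid low [0.00107698 0.00094346 0.164     ] O [0.00094498 0.00094346 0.0760001 ]
[ 0.5418  0.1769  0.1661 -0.2857 -0.006 ] -0.9338 lid low [0.00068701 0.00155821 0.1661    ] O [0.001215   0.00155821 0.07810158]
```

View pics/w10.png

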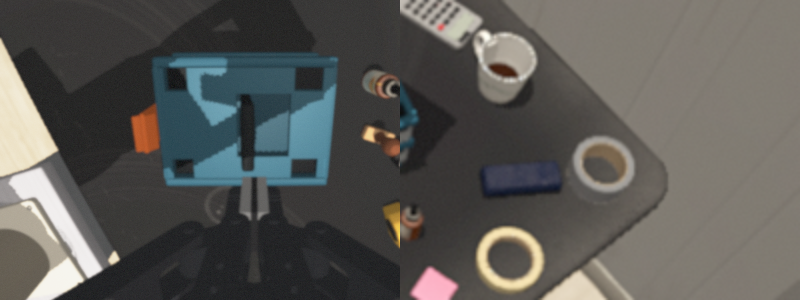

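```bash
python3 -c "
from station import robot
print(robot.close_job())"
```

```text
the job is handed in; nothing more can be done
None
```

The raised-handle case is now stacked on the lower case, and I handed the job in; the hand-in gave no verdict. The final camera fit shows it about 1 mm off centre, at full depth and level. I inferred that the catch closed from the push force dropping to zero and the case staying level after release; I did not measure the catch angle.

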